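# Unstack the castor wheels into their assembly nests

### The arm

A 6-joint arm with a two-finger parallel gripper is mounted at the origin on the work surface. World frame = base frame: x ahead of the robot, y to its left, z up, the work surface at z = 0. Lengths are in mm, angles in rad, forces in N, time in s.
With the tool pointing down it reaches from about 300 to 775 mm from the base axis. Payload 14.6 kg.
Tool frame: the origin (TCP) lies midway between the tips of the shut fingers; the grasp point (between the pads) lies manip.grasp_offset behind it (manip.grasp_offset is the distance from the TCP to the grasp point, in mm); z points along the fingers, y is the direction in which the jaws open and shut (so a half turn about z gives the same grasp; the last joint's range is limited). The gripper opens to 94 mm and grips with 3 to 60 N. Pads are 16 mm wide; open, the fingers measure 119 mm over their backs; the gripper's body (75 mm by 177 mm) begins 78 mm behind the grasp point.
Start: joints at [1.093, 0.3, 1.521, -0, 1.321, -0.067], TCP at [219.635, 504.232, 205.446] pointing down, gripper open.
Joint ranges: [-3.03, 3.03], [-0.79, 2.21], [0.23, 2.52], [-1.04, 4.18], [0, 3.07], [-2.55, 2.55]. Speed limits (rad/s): [2.22, 2.22, 2.57, 3.14, 3.14, 3.14].

### API

Orientations are given as [roll, pitch, yaw] about the fixed x, y, z axes, in that order (R = Rz(yaw) Ry(pitch) Rx(roll)).
In Python, from cell import monitor, vision, order, manip gives the robot as it stands.
- The arm moves only by the shell command python3 -m jog 'ROWS' [FORCE]. ROWS is JSON, a list of rows, each a list of 7 numbers: the shift along the tool's x, y, z in cm, then the turn, a rotation vector about the tool's x, y, z in rad, then the opening in per cent of the stroke, from 0 (shut) to 100 (fully open). In form: [[tx, ty, tz, rx, ry, rz, jaw], ...]. A call has 1 to 8 rows; each row shifts and turns the commanded pose from where the row before left it, along the tool's axes as they then stand; what a row does not reach is not made up. A row lasts 1/10 s, in which the tool goes at most 50 mm and 8.59 degrees, less where a joint would pass 70% of its speed; a pose out of reach is approached as far as the arm can. A call is refused whole if a number of a shift passes 5 or a number of a turn 0.15, either way. A call with a gripper value outside its range is refused whole. The fingers move at their own pace and stop on an object; FORCE is the grip in N (left out, the last holds). Time passes only in rows, so rows that do not move let the fingers close. It gives the time, the measured TCP pose, the force and the opening at its end, in the units of the state.
- monitor.read_state(): the state, without advancing time (a new reading comes with each control period).
- vision.camera(name): name is "side" or "top" or "wrist"; returns a dict with "color" (384x512x3 uint8, blue, green, red), "fx", "fy", "cx", "cy" (pixels), "distortion" ([k1, k2, p1, p2, k3] as OpenCV has them; the pictures are not rectified), "cam_to_world" (4x4, takes a point from camera to world coordinates); the wrist camera has in their place "tool_from_camera" (4x4, takes a point from camera to tool coordinates, whose origin is the TCP and whose axes are the flange's). Camera axes: x right, y down, z forward; pixel columns grow to the right and rows downward; lengths in mm; the calibration is good to about 2 mm. A picture is of the moment at which its call begins: read the wrist's pose just before it. There is no depth.
- order.sign_off(): hands the job in, once; it reports no verdict.
The state is a dict: "clock": time; "joints": joint angles; "qd": joint speeds; "effort": joint torques, N m; "eef_pos": TCP position; "eef_rot": TCP orientation; "wrist_force": force on the tool from outside, world axes, zero at the start; "moment": the same for the moment, N m; "finger_gap": finger opening in mm.
Only numpy, scipy, OpenCV 4.12 (cv2) and the standard library are available. Lean on these libraries where they do the work, as an engineer would, in place of code of your own. Each camera call takes 0.05 s, during which the arm holds its last target.

### The job

Five castor wheels with coloured tyres stand in two mixed stacks on the assembly bench. Take both stacks apart and lay each wheel the same way up, flat and fully down inside the lip of the nest of its own colour, ready for its axle; set the wheels down, do not drop or throw them.

Things in the scene. Friction and masses are not known exactly. Their poses are not given: they have to be found in the camera images.
- wheel_red: castor wheel with red tyre and grey hub, lying flat: solid disc 66 mm in diameter and 28 mm high, about 120 g. At the start at the bottom of a stack. Origin: centre of its underside; z is its axle, up. Grip it by the rim, from above. The nest lip reaches 5 mm up its side, so hold it with the fingertips at least 8 mm above its underside.
- wheel_blue: castor wheel with blue tyre and grey hub, lying flat: solid disc 66 mm in diameter and 28 mm high, about 120 g. At the start at the bottom of a stack. Origin: centre of its underside; z is its axle, up. Grip it by the rim, from above. The nest lip reaches 5 mm up its side, so hold it with the fingertips at least 8 mm above its underside.
- wheel_green: castor wheel with green tyre and grey hub, lying flat: solid disc 52 mm in diameter and 26 mm high, about 80 g. At the start on top of the red or the blue wheel. Origin: centre of its underside; z is its axle, up. Grip it by the rim, from above. The nest lip reaches 5 mm up its side, so hold it with the fingertips at least 8 mm above its underside.
- wheel_yellow: castor wheel with yellow tyre and grey hub, lying flat: solid disc 52 mm in diameter and 26 mm high, about 80 g. At the start on top of the red or the blue wheel. Origin: centre of its underside; z is its axle, up. Grip it by the rim, from above. The nest lip reaches 5 mm up its side, so hold it with the fingertips at least 8 mm above its underside.
- wheel_white: castor wheel with white tyre and grey hub, lying flat: solid disc 38 mm in diameter and 24 mm high, about 40 g. At the start on top of the green wheel. Origin: centre of its underside; z is its axle, up. Grip it by the rim, from above. The nest lip reaches 5 mm up its side, so hold it with the fingertips at least 8 mm above its underside.
- nest_red: red assembly nest, fixed: a round red dish on a square black plate 94 mm wide. Its floor is 6 mm above the origin (centre of the underside, on the table); a lip of inner diameter 82 mm, 4 mm thick, stands 5 mm above the floor (its top 11 mm above the table). z is up; the yaw does not matter.
- nest_blue: blue assembly nest, fixed: a round blue dish on a square black plate 94 mm wide. Its floor is 6 mm above the origin (centre of the underside, on the table); a lip of inner diameter 82 mm, 4 mm thick, stands 5 mm above the floor (its top 11 mm above the table). z is up; the yaw does not matter.
- nest_green: green assembly nest, fixed: a round green dish on a square black plate 80 mm wide. Its floor is 6 mm above the origin (centre of the underside, on the table); a lip of inner diameter 68 mm, 4 mm thick, stands 5 mm above the floor (its top 11 mm above the table). z is up; the yaw does not matter.
- nest_yellow: yellow assembly nest, fixed: a round yellow dish on a square black plate 80 mm wide. Its floor is 6 mm above the origin (centre of the underside, on the table); a lip of inner diameter 68 mm, 4 mm thick, stands 5 mm above the floor (its top 11 mm above the table). z is up; the yaw does not matter.
- nest_white: white assembly nest, fixed: a round white dish on a square black plate 66 mm wide. Its floor is 6 mm above the origin (centre of the underside, on the table); a lip of inner diameter 54 mm, 4 mm thick, stands 5 mm above the floor (its top 11 mm above the table). z is up; the yaw does not matter.
Things that resemble listed ones, but are neither listed nor needed, are in the scene too. What is shaped like the wheel_white but pink is not meant.

How it is judged:
By the outcome, as a careful person would: the job done as asked, in the order asked, and still so for the second after the job is handed in, with the robot touching nothing.
It also fails if it takes over 118 s, if anything falls off the work surface, if the arm or the gripper's body presses on something with over 40 N, if the wrist force passes 120 N, or if a joint passes its speed limit or range.

## Working session

There is one attempt and no reset: what is moved stays moved. The work goes in short steps, Python scripts to look and compute and a shell command to move; the robot and the scene stay as the last step left them, time stands still between calls to the robot, and variables do not carry over. Pictures are saved under pics/ and viewed, and the job is handed in when it is done.

```bash
ls; mkdir -p pics; python3 - <<'E'
from cell import monitor, vision, order, manip
import cv2
print(monitor.read_state()); print(manip.grasp_offset)
for n in ("top","side","wrist"):
    c=vision.camera(n); cv2.imwrite(f"pics/a_{n}.png",c["color"])
    print(n,{k:(v if k!="color" else None) for k,v in c.items()})
E
```

```text
pics
{'clock': 0.0, 'joints': array([ 1.09339574e+00,  3.00473789e-01,  1.52159273e+00, -3.69300760e-05,
        1.32071005e+00, -6.65897002e-02]), 'qd': array([-0.00095027,  0.00026606,  0.000487  ,  0.00131489, -0.00284295,
        0.00084662]), 'effort': array([-1.48707895e-03, -5.31819069e+01, -3.52727044e+01,  7.07728160e-02,
        2.44903058e-02, -1.03759503e-04]), 'eef_pos': array([219.52546209, 503.99407105, 204.87993335]), 'eef_rot': array([-3.14040898e+00, -4.30873026e-05,  2.73079091e+00]), 'wrist_force': array([ 0.55892949, -0.2124872 , -0.17935089]), 'moment': array([-0.00043545,  0.02061774,  0.00517564]), 'finger_gap': 94.16189193031268}
18.8
top {'color': None, 'fx': 373.7224744411695, 'fy': 373.7224744411695, 'cx': 251.30773980739923, 'cy': 189.26896986294219, 'distortion': array([-0.01522009,  0.        ,  0.        ,  0.        ,  0.        ]), 'cam_to_world': array([[-1.46706003e-02, -9.90663920e-01,  1.35535125e-01,
         3.67171179e+02],
       [-9.99795088e-01,  1.64246751e-02,  1.18326440e-02,
        -4.64138195e+00],
       [-1.39482939e-02, -1.35333761
[... 577 characters left out ...]
20802886e-01,
         6.59403462e+02],
       [ 0.00000000e+00,  0.00000000e+00,  0.00000000e+00,
         1.00000000e+00]])}
wrist {'color': None, 'fx': 306.2127342876642, 'fy': 306.2127342876642, 'cx': 253.72465419306818, 'cy': 192.85478131114934, 'distortion': array([-0.05979109,  0.        ,  0.        ,  0.        ,  0.        ]), 'tool_from_camera': array([[ 4.79722139e-04, -9.58267960e-01, -2.85871103e-01,
         8.46378932e+01],
       [ 9.99999875e-01,  4.99322382e-04,  4.32866173e-06,
         2.95850330e-01],
       [ 1.38593822e-04, -2.85871069e-01,  9.58268080e-01,
        -1.78965455e+02],
       [ 0.00000000e+00,  0.00000000e+00,  0.00000000e+00,
         1.00000000e+00]])}
```

View pics/a_top.png

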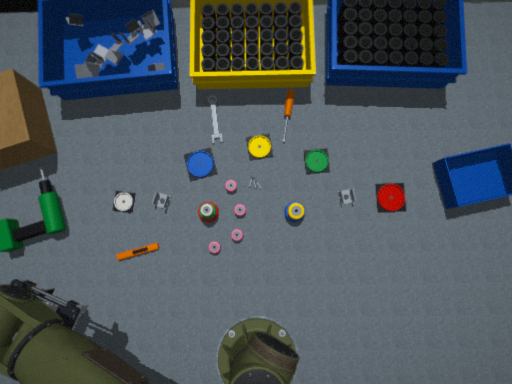

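View pics/a_side.png

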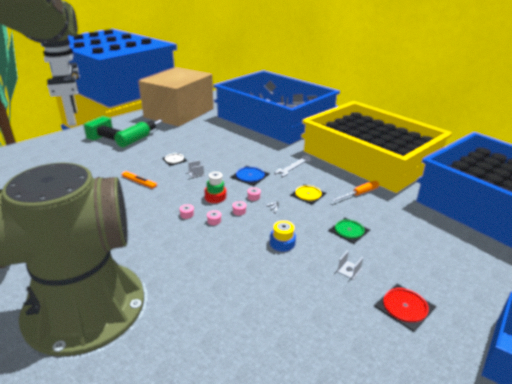

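View pics/a_wrist.png

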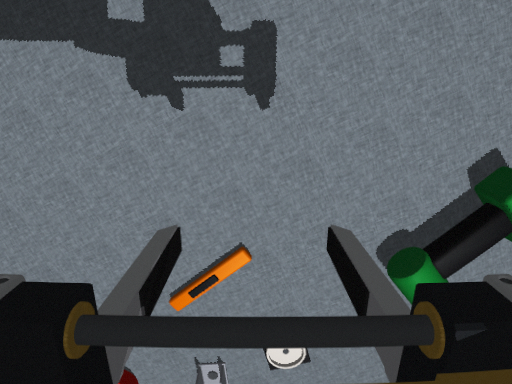

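```bash
cat > h.py <<'E'
from cell import monitor, vision, order, manip
import cv2, numpy as np
from scipy.spatial.transform import Rotation as Rn
def T_of(c, st):
    if "cam_to_world" in c: return np.array(c["cam_to_world"])
    T=np.eye(4); T[:3,:3]=Rn.from_euler('xyz',st['eef_rot']).as_matrix(); T[:3,3]=st['eef_pos']
    return T@np.array(c["tool_from_camera"])
def K(c): return np.array([[c['fx'],0,c['cx']],[0,c['fy'],c['cy']],[0,0,1.]])
def ray(c,st,px):
    T=T_of(c,st); u=cv2.undistortPoints(np.array([[px]],float),K(c),c['distortion'])[0,0]
    return T[:3,3], T[:3,:3]@np.array([u[0],u[1],1.])
def onz(c,st,px,z):
    o,d=ray(c,st,px); return (o+d*(z-o[2])/d[2])
def proj(c,st,P):
    T=np.linalg.inv(T_of(c,st)); p=T[:3,:3]@np.array(P,float)+T[:3,3]
    return cv2.projectPoints(p.reshape(1,1,3),np.zeros(3),np.zeros(3),K(c),c['distortion'])[0][0,0]
def mask(img,col):
    hsv=cv2.cvtColor(img,cv2.COLOR_BGR2HSV)
    r={'red':[(0,170,60),(6,255,255)],'blue':[(105,170,60),(125,255,255)],'green':[(55,150,50),(80,255,255)],
       'yellow':[(22,150,80),(34,255,255)],'white':[(0,0,165),(179,50,255)],'pink':[(150,60,120),(176,200,255)]}[col]
    return cv2.inRange(hsv,np.array(r[0]),np.array(r[1]))
def blobs(img,col,amin=15):
    m=mask(img,col); cs,_=cv2.findContours(m,cv2.RETR_EXTERNAL,cv2.CHAIN_APPROX_NONE)
    out=[]
    for k in cs:
        if cv2.contourArea(k)<amin: continue
        h=cv2.convexHull(k); M=cv2.moments(h); x,y,w,hh=cv2.boundingRect(k)
        out.append((M['m10']/M['m00'],M['m01']/M['m00'],cv2.contourArea(h),w,hh))
    return out
def yaw(st):
    R=Rn.from_euler('xyz',st['eef_rot']).as_matrix(); return np.arctan2(R[1,0],R[0,0])
def go(target,st=None,yawt=None):
    "tool-frame shift in cm from the measured pose to target (mm), and yaw turn"
    st=st or monitor.read_state(); R=Rn.from_euler('xyz',st['eef_rot']).as_matrix()
    s=R.T@(np.array(target,float)-st['eef_pos'])/10
    print('shift cm',s.round(2),'yaw',yaw(st).round(3),'pos',st['eef_pos'].round(1),'gap',round(st['finger_gap'],1),'t',round(st['clock'],2))
    return s
E
python3 - <<'E'
from h import *
c=vision.camera('top')
for col in ['red','blue','green','yellow','white','pink']:
    for b in blobs(c['color'],col,8):
        if b[2]<900: print(col,np.round(b,1),[ (z,onz(c,None,b[:2],z)[:2].round(0)) for z in (6,28,54,78)])
E
```

```text
red [212.5 210.5 120.   11.   19. ] [(6, array([466., 139.])), (28, array([465., 136.])), (54, array([462., 133.])), (78, array([461., 130.]))]
red [390.8 197.  579.   28.   27. ] [(6, array([ 502., -449.])), (28, array([ 499., -441.])), (54, array([ 496., -431.])), (78, array([ 494., -422.]))]
blue [290.5 214.3 119.5  15.   17. ] [(6, array([ 450., -117.])), (28, array([ 448., -115.])), (54, array([ 447., -113.])), (78, array([ 445., -110.]))]
blue [199.8 163.6 530.5  27.   26. ] [(6, array([625., 181.])), (28, array([620., 178.])), (54, array([614., 174.])), (78, array([609., 170.]))]
blue [96.7  9.3 65.5 12.  12. ] [(6, array([1196.,  555.])), (28, array([1181.,  545.])), (54, array([1163.,  533.])), (78, array([1147.,  522.]))]
green [  8.9 234.9 550.5  21.   33. ] [(6, array([396., 814.])), (28, array([395., 799.])), (54, array([395., 781.])), (78, array([394., 765.]))]
green [210.2 213.6  57.   11.   12. ] [(6, array([456., 146.])), (28, array([455., 143.])), (54, array([453., 140.])), (78, array([451., 137.]))]
green [ 51.3 212.4 755.5  26.   42. ] [(6, array([468., 675.])), (
[... 1468 characters left out ...]
9. ] [(6, array([1097.,  370.])), (28, array([1084.,  364.])), (54, array([1069.,  356.])), (78, array([1055.,  348.]))]
pink [213.8 246.6 101.5  12.   12. ] [(6, array([349., 135.])), (28, array([349., 132.])), (54, array([350., 129.])), (78, array([350., 126.]))]
pink [236.5 234.4 101.   12.   12. ] [(6, array([387.,  60.])), (28, array([387.,  59.])), (54, array([386.,  58.])), (78, array([386.,  57.]))]
pink [239.5 209.4 100.   12.   12. ] [(6, array([469.,  50.])), (28, array([467.,  49.])), (54, array([465.,  48.])), (78, array([463.,  47.]))]
pink [230.5 185.   91.5  12.   11. ] [(6, array([550.,  79.])), (28, array([547.,  77.])), (54, array([543.,  75.])), (78, array([539.,  74.]))]
```

```bash
python3 - <<'E'
from h import *
a=cv2.imread('pics/a_top.png')[130:270,100:420]; cv2.imwrite('pics/b1.png',cv2.resize(a,(800,350),interpolation=cv2.INTER_CUBIC))
a=cv2.imread('pics/a_side.png')[140:270,150:380]; cv2.imwrite('pics/b2.png',cv2.resize(a,(800,452),interpolation=cv2.INTER_CUBIC))
E
```

```text
(no output)
```

View pics/b1.png

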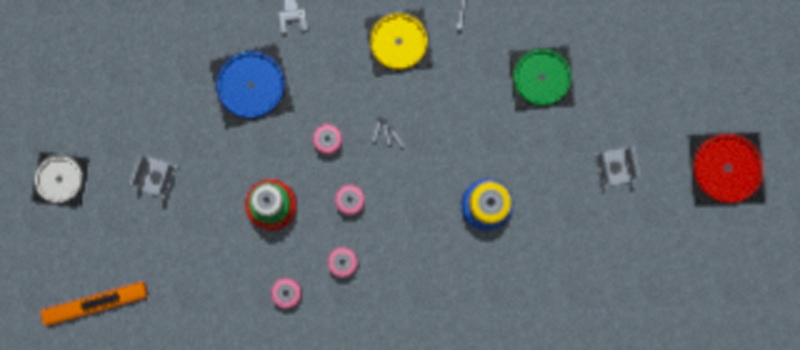

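View pics/b2.png

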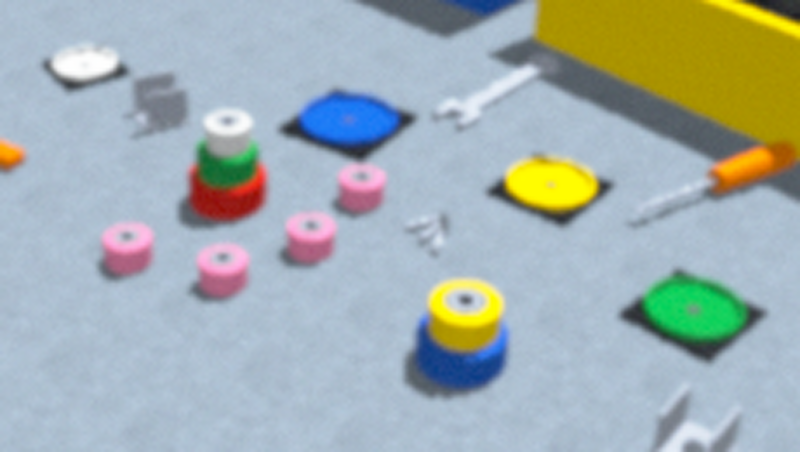

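Candidates in the top view:
- White wheel at (206,209), the white ring on top of green and red. The white nest is at (123,202).
- Four pink look-alikes at (230,185), (240,209), (237,234) and (214,247). These are not meant, and the crop confirms they are pink and lie on the table.
- Yellow wheel at (296,211), on top of blue. Yellow nest at (259,146), blue nest at (200,164), green nest at (317,161), red nest at (391,197).

I'm choosing the white ring, which is about (465,150) at z=78.

```bash
python3 - <<'E'
from h import *
# cross-check white top & nest heights by two views
c=vision.camera('side'); t=vision.camera('top')
def tri(pt,ps):
    o1,d1=ray(t,None,pt);o2,d2=ray(c,None,ps)
    A=np.stack([d1,-d2],1); s=np.linalg.lstsq(A,o2-o1,rcond=None)[0]
    p,q=o1+s[0]*d1,o2+s[1]*d2; return ((p+q)/2).round(1),np.linalg.norm(p-q).round(1)
for col in ['red','blue','green','yellow','white']:
    print(col,[tuple(np.round(b,1)) for b in blobs(c['color'],col,20) if 155<b[0]<440 and b[1]>130])
E
python3 - <<'E'
from h import *
go([464,151,150])
E
```

```text
red [(np.float64(405.2), np.float64(305.0), np.float64(1086.0), np.float64(45.0), np.float64(34.0)), (np.float64(215.3), np.float64(195.1), np.float64(188.0), np.float64(20.0), np.float64(13.0))]
blue [(np.float64(281.9), np.float64(242.6), np.float64(280.5), np.float64(25.0), np.float64(15.0)), (np.float64(249.7), np.float64(174.3), np.float64(300.0), np.float64(29.0), np.float64(15.0))]
green [(np.float64(349.0), np.float64(228.9), np.float64(392.5), np.float64(30.0), np.float64(20.0)), (np.float64(214.8), np.float64(187.1), np.float64(111.5), np.float64(15.0), np.float64(10.0))]
yellow [(np.float64(283.2), np.float64(230.4), np.float64(289.5), np.float64(20.0), np.float64(19.0)), (np.float64(308.0), np.float64(193.0), np.float64(287.5), np.float64(27.0), np.float64(15.0))]
white [(np.float64(231.1), np.float64(261.1), np.float64(117552.0), np.float64(512.0), np.float64(281.0))]
shift cm [-36.51 -22.62   5.53] yaw 2.731 pos [219.6 504.2 205.3] gap 94.0 t 0.3
```

```bash
python3 -m jog '[[-2,-1.2,0.3,0,0,0,100],[-4,-2.5,0.6,0,0,0,100],[-4,-2.5,0.6,0,0,0,100],[-4,-2.5,0.6,0,0,0,100],[-4,-2.5,0.6,0,0,0,100],[-4,-2.5,0.6,0,0,0,100],[-4,-2.5,0.6,0,0,0,100],[-4,-2.5,0.6,0,0,0,100]]'
python3 -m jog '[[-4,-2.5,0.6,0,0,0,100],[-2.5,-1.4,0.4,0,0,0,100],[0,0,0,0,0,0,100],[0,0,0,0,0,0,100],[0,0,0,0,0,0,100]]'
python3 - <<'E'
from h import *
st=monitor.read_state(); c=vision.camera('wrist'); cv2.imwrite('pics/c1.png',c['color'])
go([464,151,150],st)
for b in blobs(c['color'],'white',200): print(np.round(b,1),onz(c,st,b[:2],78).round(1))
print(proj(c,st,[464,151,78]),[proj(c,st,p) for p in [[463,147,54],[463,145,28]]])
E
```

```text
clock: 1.1
eef_pos: [420.8, 211.3, 160.4]
eef_rot: [3.141, 0.0, 2.731]
wrist_force: [-0.1, 0.2, -0.4]
finger_gap: 94.0
clock: 1.6
eef_pos: [463.6, 152.0, 150.6]
eef_rot: [3.141, -0.0, 2.732]
wrist_force: [0.5, 0.5, -0.0]
finger_gap: 94.0
shift cm [-0.07 -0.07  0.06] yaw 2.732 pos [463.6 152.  150.6] gap 94.0 t 1.6
[314.7 364.2 762.5  41.   36. ] [654. 140.  78.]
[ 251.6  203.5 1267.    42.    40. ] [463.  150.5  78. ]
[ 398.8  158.8 1026.    32.    48. ] [476.1 280.   78. ]
[ 500.4  114.1 1103.5   26.    57. ] [473.9 371.7  78. ]
[252.52380067 204.27153399] [array([248.3056054 , 196.76320743]), array([246.94985645, 189.94178624])]
```

View pics/c1.png

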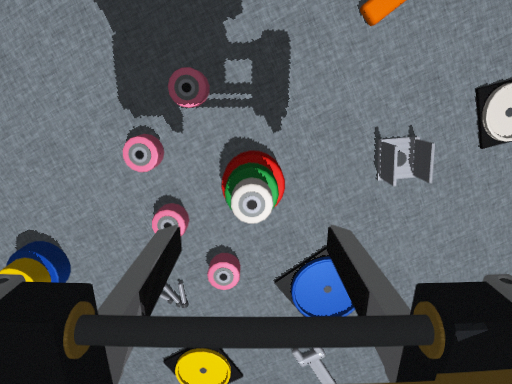

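The wheel at wrist pixel (252,204) is at (463,150.5), which agrees with the top view. I'll go down and grip it.

```bash
python3 -m jog '[[0,0.1,2,0,0,0,100],[0,0,2.5,0,0,0,90],[0,0,2.5,0,0,0,80],[0,0,1.6,0,0,0,60],[0,0,0,0,0,0,40],[0,0,0,0,0,0,30],[0,0,0,0,0,0,30],[0,0,0,0,0,0,30]]' 15
python3 -m jog '[[0,0,0,0,0,0,30],[0,0,0,0,0,0,30],[0,0,0,0,0,0,30],[0,0,0,0,0,0,30],[0,0,0,0,0,0,30],[0,0,0,0,0,0,30]]'
```

```text
clock: 2.45
eef_pos: [464.8, 152.5, 65.4]
eef_rot: [3.141, 0.001, 2.731]
wrist_force: [-0.7, -0.3, 0.2]
finger_gap: 41.3
clock: 3.05
eef_pos: [464.8, 152.4, 65.2]
eef_rot: [3.141, 0.001, 2.731]
wrist_force: [-1.2, -0.5, 6.2]
finger_gap: 37.8
```

```bash
python3 -m jog '[[0,0,0,0,0,0,25],[0,0,-1,0,0,0,25],[0,0,-2,0,0,0,25],[0,0,-2,0,0,0,25],[0,0,-1,0,0,0,25],[0,0,0,0,0,0,25]]'
python3 - <<'E'
from h import *
st=monitor.read_state(); c=vision.camera('wrist'); cv2.imwrite('pics/c2.png',c['color'])
go([501,435,130],st)
E
```

```text
clock: 3.65
eef_pos: [465.0, 152.3, 125.8]
eef_rot: [3.14, 0.002, 2.731]
wrist_force: [0.1, 0.5, -0.9]
finger_gap: 37.4
shift cm [ 7.99 27.35 -0.39] yaw 2.731 pos [465.  152.3 125.8] gap 37.4 t 3.65
```

View pics/c2.png

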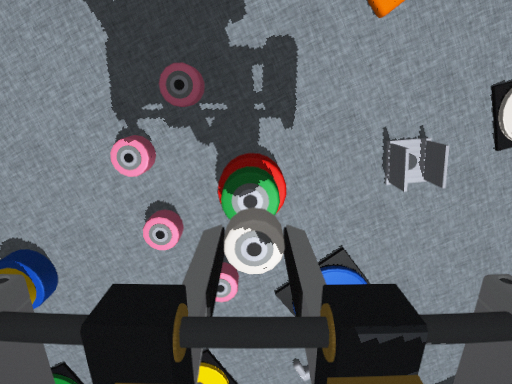

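The white wheel is held level at (254,248). Green over red stays at (250,200). Next I'll carry it to the white nest.

```bash
python3 -m jog '[[0.5,1.7,0,0,0,0,25],[1,3.5,0,0,0,0,25],[1.2,4,0,0,0,0,25],[1.2,4,0,0,0,0,25],[1.2,4,0,0,0,0,25],[1.2,4,0,0,0,0,25],[1.0,3.5,0,0,0,0,25],[0.6,2.0,0,0,0,0,25]]'
python3 -m jog '[[0.1,0.65,0,0,0,0,25],[0,0,0,0,0,0,25],[0,0,0,0,0,0,25]]'
python3 - <<'E'
from h import *
st=monitor.read_state(); c=vision.camera('wrist'); cv2.imwrite('pics/c3.png',c['color'])
go([501,435,16],st)
for b in blobs(c['color'],'white',200): print(np.round(b,1),onz(c,st,b[:2],9).round(1),onz(c,st,b[:2],140).round(1))
print(proj(c,st,[501,435,8]))
E
```

```text
clock: 4.5
eef_pos: [497.9, 430.7, 122.6]
eef_rot: [-3.14, -0.001, 2.732]
wrist_force: [0.8, -0.7, -0.2]
finger_gap: 37.6
clock: 4.8
eef_pos: [500.3, 433.8, 123.9]
eef_rot: [-3.141, -0.0, 2.73]
wrist_force: [0.5, 0.4, -0.2]
finger_gap: 37.6
shift cm [-0.02  0.15 10.79] yaw 2.73 pos [500.3 433.8 123.9] gap 37.6 t 4.8
[ 250.8  251.  1981.5   59.    47. ] [561.1 404.1   9. ] [499.5 432.6 140. ]
[ 144.1  237.2 1075.5   33.    52. ] [501.7 306.9   9. ] [466.6 378.7 140. ]
[ 255.4  187.9 2637.    62.    54. ] [499.1 436.4   9. ] [465.2 450.5 140. ]
[254.95180415 189.83788996]
```

View pics/c3.png

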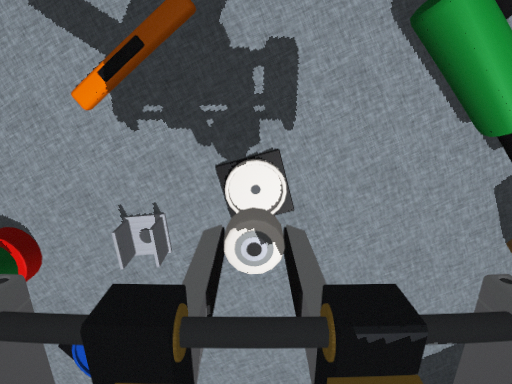

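```bash
python3 -m jog '[[0.08,0.18,2,0,0,0,25],[0,0,3,0,0,0,25],[0,0,2.5,0,0,0,25],[0,0,1.5,0,0,0,25],[0,0,0.5,0,0,0,25],[0,0,0,0,0,0,25]]'
python3 - <<'E'
from h import *
go([500.3,435.5,17])
E
```

```text
clock: 5.45
eef_pos: [500.5, 436.6, 29.7]
eef_rot: [-3.142, 0.0, 2.73]
wrist_force: [-0.1, -0.1, -0.3]
finger_gap: 37.5
shift cm [-0.03 -0.1   1.27] yaw 2.73 pos [500.5 436.6  29.7] gap 37.5 t 5.45
```

```bash
python3 -m jog '[[0,0,0.4,0,0,0,25],[0,0,0.4,0,0,0,25],[0,0,0.2,0,0,0,25],[0,0,0.1,0,0,0,25],[0,0,0.1,0,0,0,25],[0,0,0,0,0,0,25],[0,0,0,0,0,0,25]]'
```

```text
clock: 6.15
eef_pos: [500.3, 436.9, 17.5]
eef_rot: [3.141, 0.0, 2.731]
wrist_force: [0.5, 0.8, -1.0]
finger_gap: 37.6
```

```bash
python3 -m jog '[[0,0,0.08,0,0,0,25],[0,0,0,0,0,0,25]]'; python3 -m jog '[[0,0,0.08,0,0,0,25],[0,0,0,0,0,0,25]]'
```

```text
clock: 6.35
eef_pos: [500.4, 437.0, 17.3]
eef_rot: [3.141, 0.0, 2.731]
wrist_force: [-2.4, -2.1, 5.1]
finger_gap: 37.4
clock: 6.55
eef_pos: [500.4, 437.0, 17.2]
eef_rot: [3.141, 0.0, 2.731]
wrist_force: [-5.5, -4.1, 11.8]
finger_gap: 37.7
```

Contact, at the height I expected. Now I'll release and retreat.

```bash
python3 -m jog '[[0,0,-0.08,0,0,0,25],[0,0,-0.05,0,0,0,45],[0,0,0,0,0,0,60],[0,0,0,0,0,0,65],[0,0,0,0,0,0,70],[0,0,-1,0,0,0,75]]'; python3 -m jog '[[0,0,-2.5,0,0,0,75],[0,0,-4,0,0,0,75],[0,0,-4,0,0,0,100],[0,0,0,0,0,0,100],[0,0,0,0,0,0,100]]'
python3 - <<'E'
from h import *
st=monitor.read_state(); c=vision.camera('wrist'); cv2.imwrite('pics/c4.png',c['color'])
t=vision.camera('top'); a=t['color'][130:270,100:420]; cv2.imwrite('pics/c5.png',cv2.resize(a,(800,350),interpolation=cv2.INTER_CUBIC))
for b in blobs(c['color'],'white',200): print('w',np.round(b,1),onz(c,st,b[:2],30).round(1))
for b in blobs(c['color'],'green',60): print('g',np.round(b,1),onz(c,st,b[:2],54).round(1))
for b in blobs(t['color'],'green',30): print('g',np.round(b,1),onz(t,st,b[:2],54).round(1))
go([462,147,140])
E
```

```text
clock: 7.15
eef_pos: [499.7, 436.3, 26.1]
eef_rot: [-3.139, -0.001, 2.731]
wrist_force: [-0.0, 0.0, 0.3]
finger_gap: 68.9
clock: 7.65
eef_pos: [500.5, 437.1, 133.4]
eef_rot: [3.14, 0.001, 2.731]
wrist_force: [0.2, 0.3, -0.3]
finger_gap: 91.1
w [141.5 229.8 744.5  28.   38. ] [490.9 318.5  30. ]
w [ 251.9  187.8 2625.5   60.    57. ] [495.1 438.   30. ]
g [  9.8 266.4 254.5  21.   15. ] [466.9 187.2  54. ]
g [ 466.2   61.7 9675.   107.   137. ] [460.7 643.1  54. ]
g [  9.7 235.3 602.   23.   33. ] [393.3 778.9  54. ]
g [207.3 211.1 159.5  15.   15. ] [461.  149.6  54. ]
g [316.4 160.6 372.   22.   22. ] [ 617.6 -200.8   54. ]
shift cm [ -8.09 -28.06  -0.85] yaw 2.731 pos [499.9 436.5 131.1] gap 93.5 t 7.75
```

View pics/c4.png

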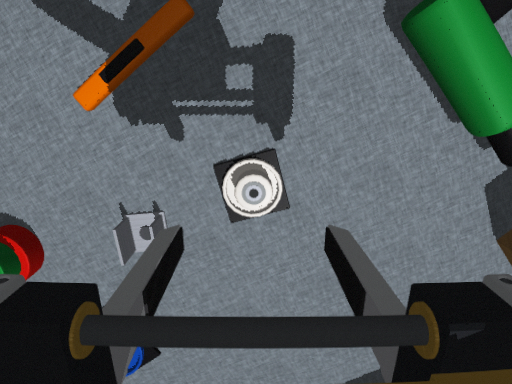

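View pics/c5.png

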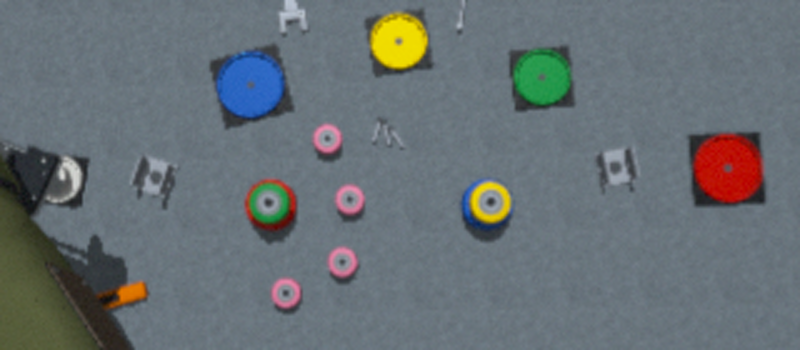

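The white wheel lies flat in its nest, with hub at (253,192) and the lip around it. Next is the green wheel, at (207,211) in the top view, about (461,149.6).

```bash
python3 -m jog '[[-0.6,-2,0,0,0,0,100],[-1.1,-4,0,0,0,0,100],[-1.1,-4,0,0,0,0,100],[-1.2,-4,0,0,0,0,100],[-1.2,-4,0,0,0,0,100],[-1.1,-4,0,0,0,0,100],[-1,-3.5,0,0,0,0,100],[-0.6,-2.3,0,0,0,0,100]]'; python3 -m jog '[[0,0,0,0,0,0,100],[0,0,0,0,0,0,100],[0,0,0,0,0,0,100]]'
python3 - <<'E'
from h import *
st=monitor.read_state(); c=vision.camera('wrist'); cv2.imwrite('pics/d1.png',c['color'])
for b in blobs(c['color'],'green',200): print('g',np.round(b,1),onz(c,st,b[:2],54).round(1))
for b in blobs(c['color'],'red',200): print('r',np.round(b,1),onz(c,st,b[:2],28).round(1))
go([461,149.5,39],st)
E
```

```text
clock: 8.55
eef_pos: [460.7, 148.3, 131.2]
eef_rot: [-3.14, -0.002, 2.73]
wrist_force: [-0.1, -0.4, 0.3]
finger_gap: 94.1
clock: 8.85
eef_pos: [461.6, 151.1, 131.7]
eef_rot: [-3.141, -0.001, 2.731]
wrist_force: [-0.4, 0.1, 1.0]
finger_gap: 93.8
g [ 253.   198.3 2558.    57.    59. ] [458.6 152.   54. ]
r [ 255.   183.8 2832.5   66.    55. ] [453.6 156.2  28. ]
shift cm [-0.01 -0.17  9.27] yaw 2.731 pos [461.6 151.1 131.7] gap 93.8 t 8.85
```

View pics/d1.png

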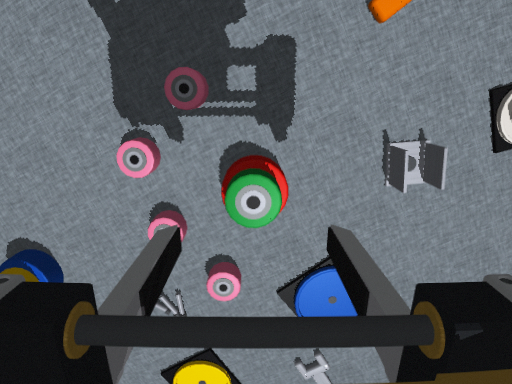

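The green wheel's hub is at (254,202), right under the TCP. Going down.

```bash
python3 -m jog '[[0,0,2.5,0,0,0,100],[0,0,3,0,0,0,100],[0,0,2.3,0,0,0,90],[0,0,1.4,0,0,0,75],[0,0,0,0,0,0,60],[0,0,0,0,0,0,50],[0,0,0,0,0,0,45],[0,0,0,0,0,0,45]]' 20
python3 -m jog '[[0,0,0,0,0,0,40],[0,0,0,0,0,0,40],[0,0,0,0,0,0,40],[0,0,0,0,0,0,40],[0,0,0,0,0,0,40]]'
```

```text
clock: 9.7
eef_pos: [462.1, 150.7, 41.0]
eef_rot: [3.141, 0.001, 2.731]
wrist_force: [0.4, 1.6, 2.5]
finger_gap: 51.2
clock: 10.2
eef_pos: [462.2, 150.7, 41.0]
eef_rot: [3.14, 0.001, 2.731]
wrist_force: [-1.1, 1.8, 6.4]
finger_gap: 51.2
```

```bash
python3 -m jog '[[0,0,-1,0,0,0,40],[0,0,-2,0,0,0,40],[0,0,-3,0,0,0,40],[0,0,-2,0,0,0,40],[0,0,-1,0,0,0,40],[0,0,0,0,0,0,40]]'
python3 - <<'E'
from h import *
go([628,-209,130])
st=monitor.read_state(); c=vision.camera('wrist'); cv2.imwrite('pics/d2.png',c['color'])
E
```

```text
clock: 10.8
eef_pos: [462.1, 150.5, 131.3]
eef_rot: [3.14, 0.002, 2.731]
wrist_force: [-0.5, 0.2, -1.4]
finger_gap: 51.7
shift cm [-29.56 -26.33   0.15] yaw 2.731 pos [462.1 150.5 131.3] gap 51.7 t 10.8
```

View pics/d2.png

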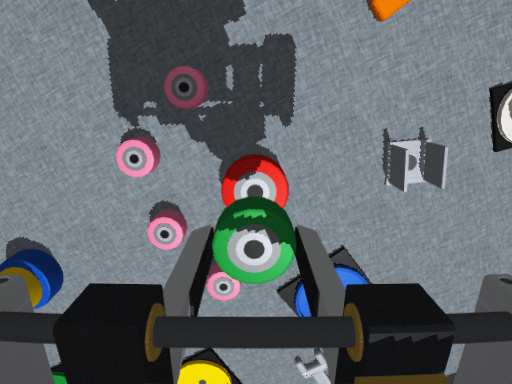

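Green is held level at (254,248) and red is left at (254,190). Carrying it to the green nest.

```bash
python3 -m jog '[[-1.5,-1.3,0,0,0,0,40],[-2.8,-2.5,0,0,0,0,40],[-3.1,-2.8,0,0,0,0,40],[-3.1,-2.8,0,0,0,0,40],[-3.1,-2.8,0,0,0,0,40],[-3.1,-2.8,0,0,0,0,40],[-3.1,-2.8,0,0,0,0,40],[-3.1,-2.7,0,0,0,0,40]]'
python3 -m jog '[[-3.0,-2.7,0,0,0,0,40],[-2.2,-1.9,0,0,0,0,40],[-1.3,-1.2,0,0,0,0,40],[0,0,0,0,0,0,40],[0,0,0,0,0,0,40]]'
python3 - <<'E'
from h import *
st=monitor.read_state(); c=vision.camera('wrist'); cv2.imwrite('pics/d3.png',c['color'])
go([628,-209,19],st)
for b in blobs(c['color'],'green',200): print(np.round(b,1),onz(c,st,b[:2],9).round(1))
print(proj(c,st,[628,-209,7]))
E
```

```text
clock: 11.65
eef_pos: [589.6, -130.6, 128.5]
eef_rot: [-3.141, -0.002, 2.731]
wrist_force: [0.6, 1.6, -0.6]
finger_gap: 51.3
clock: 12.15
eef_pos: [625.6, -207.6, 128.6]
eef_rot: [3.142, -0.002, 2.73]
wrist_force: [-1.3, 0.2, -1.2]
finger_gap: 51.0
shift cm [-0.3  -0.03 10.95] yaw 2.73 pos [ 625.6 -207.6  128.6] gap 51.0 t 12.15
[ 253.4  219.7 8948.5   84.   130. ] [ 656.2 -221.     9. ]
[253.16832004 191.03515714]
```

View pics/d3.png

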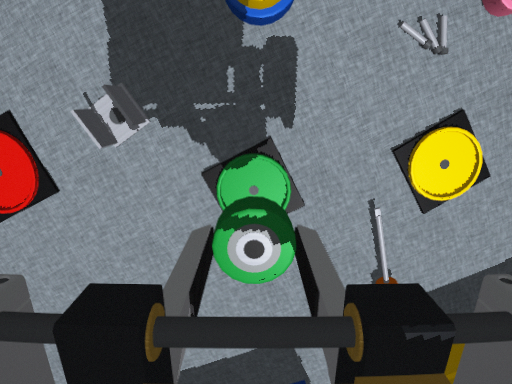

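The nest's centre dot at (254,190) matches the (253,191) I predicted. Lowering.

```bash
python3 -m jog '[[-0.3,0,1.5,0,0,0,40],[0,0,3,0,0,0,40],[0,0,3,0,0,0,40],[0,0,1.5,0,0,0,40],[0,0,0.6,0,0,0,40],[0,0,0.3,0,0,0,40],[0,0,0,0,0,0,40],[0,0,0,0,0,0,40]]'
python3 - <<'E'
from h import *
go([628,-209,19])
E
```

```text
clock: 13.0
eef_pos: [629.5, -209.5, 32.4]
eef_rot: [3.142, 0.002, 2.731]
wrist_force: [0.7, -0.0, -1.0]
finger_gap: 51.2
shift cm [ 0.16 -0.02  1.34] yaw 2.731 pos [ 629.5 -209.5   32.4] gap 51.2 t 13.0
```

```bash
python3 -m jog '[[0.1,0,0.4,0,0,0,40],[0,0,0.4,0,0,0,40],[0,0,0.3,0,0,0,40],[0,0,0.1,0,0,0,40],[0,0,0,0,0,0,40],[0,0,0,0,0,0,40]]'; python3 -m jog '[[0,0,0.08,0,0,0,40],[0,0,0,0,0,0,40]]'
```

```text
clock: 13.6
eef_pos: [628.1, -208.9, 19.1]
eef_rot: [3.142, 0.0, 2.731]
wrist_force: [-0.4, 0.1, -0.8]
finger_gap: 51.5
clock: 13.8
eef_pos: [628.1, -208.9, 19.0]
eef_rot: [-3.142, 0.0, 2.731]
wrist_force: [-3.1, 1.3, 6.7]
finger_gap: 51.7
```

Contact at the expected height. Releasing.

```bash
python3 -m jog '[[0,0,-0.05,0,0,0,40],[0,0,0,0,0,0,60],[0,0,0,0,0,0,75],[0,0,0,0,0,0,80],[0,0,0,0,0,0,80],[0,0,-1,0,0,0,80]]'; python3 -m jog '[[0,0,-2.5,0,0,0,80],[0,0,-4,0,0,0,80],[0,0,-3.5,0,0,0,100],[0,0,0,0,0,0,100],[0,0,0,0,0,0,100]]'
python3 - <<'E'
from h import *
st=monitor.read_state(); c=vision.camera('wrist'); cv2.imwrite('pics/d4.png',c['color'])
t=vision.camera('top')
for b in blobs(t['color'],'red',30): print('r',np.round(b,1),onz(t,st,b[:2],28).round(1))
for b in blobs(t['color'],'yellow',30): print('y',np.round(b,1),onz(t,st,b[:2],54).round(1))
go([461,150,130])
E
```

```text
clock: 14.4
eef_pos: [627.3, -208.6, 27.9]
eef_rot: [-3.142, -0.002, 2.731]
wrist_force: [0.1, -0.2, -0.8]
finger_gap: 75.1
clock: 14.9
eef_pos: [628.2, -208.9, 129.9]
eef_rot: [3.142, 0.002, 2.731]
wrist_force: [0.5, -0.2, -0.4]
finger_gap: 93.2
r [207.9 211.6 287.5  20.   20. ] [461.4 151.1  28. ]
r [391. 197. 572.  27.  27.] [ 499.2 -441.    28. ]
y [259.  146.1 396.   23.   23. ] [668.5 -17.5  54. ]
y [  251.7    43.6 10743.    126.     89. ] [1.0232e+03 1.0000e+00 5.4000e+01]
shift cm [29.59 26.23 -0.17] yaw 2.731 pos [ 627.5 -208.7  127.8] gap 93.7 t 15.0
```

View pics/d4.png

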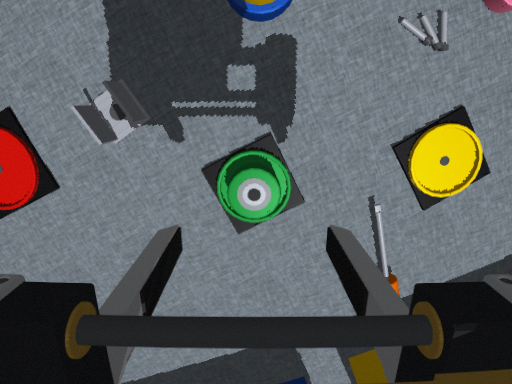

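Green is seated, with its hub at (254,194) inside the lip. Yellow is the nearest, so I'll do it next, starting from (458,-129).

```bash
python3 - <<'E'
from h import *
go([458,-129,130])
E
```

```text
shift cm [18.72  0.54 -0.19] yaw 2.731 pos [ 627.5 -208.7  127.8] gap 93.7 t 15.0
```

```bash
python3 -m jog '[[2,0,0,0,0,0,100],[3.5,0.1,0,0,0,0,100],[3.7,0.2,0,0,0,0,100],[3.7,0.1,0,0,0,0,100],[3.5,0.1,0,0,0,0,100],[2.2,0,0,0,0,0,100],[0,0,0,0,0,0,100],[0,0,0,0,0,0,100]]'
python3 - <<'E'
from h import *
st=monitor.read_state(); c=vision.camera('wrist'); cv2.imwrite('pics/e1.png',c['color'])
for b in blobs(c['color'],'yellow',200): print('y',np.round(b,1),onz(c,st,b[:2],54).round(1))
go([458,-129,38],st); print(proj(c,st,[458,-129,54]))
E
```

```text
clock: 15.8
eef_pos: [459.6, -130.1, 128.6]
eef_rot: [-3.142, -0.0, 2.731]
wrist_force: [0.6, 0.2, -0.1]
finger_gap: 94.1
y [ 252.7  197.2 2690.5   58.    61. ] [ 454.7 -128.6   54. ]
shift cm [0.19 0.03 9.06] yaw 2.731 pos [ 459.6 -130.1  128.6] gap 94.1 t 15.8
[253.7739719  200.72125163]
```

View pics/e1.png

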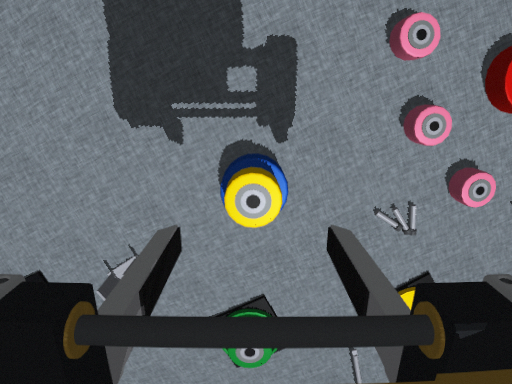

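The yellow wheel's hub at (253,201) matches the prediction of (254,201). Going down.

```bash
python3 -m jog '[[0.15,0,2.5,0,0,0,100],[0,0,3,0,0,0,100],[0,0,2.3,0,0,0,90],[0,0,1.4,0,0,0,75],[0,0,0,0,0,0,60],[0,0,0,0,0,0,50],[0,0,0,0,0,0,45],[0,0,0,0,0,0,45]]' 20
python3 -m jog '[[0,0,0,0,0,0,40],[0,0,0,0,0,0,40],[0,0,0,0,0,0,40],[0,0,0,0,0,0,40]]'
python3 -m jog '[[0,0,-1,0,0,0,40],[0,0,-2,0,0,0,40],[0,0,-3,0,0,0,40],[0,0,-2,0,0,0,40],[0,0,-1,0,0,0,40],[0,0,0,0,0,0,40]]'
python3 - <<'E'
from h import *
go([681,-18,130])
st=monitor.read_state(); c=vision.camera('wrist'); cv2.imwrite('pics/e2.png',c['color'])
E
```

```text
clock: 16.65
eef_pos: [458.7, -129.7, 37.6]
eef_rot: [3.142, 0.002, 2.731]
wrist_force: [1.0, -1.2, 0.5]
finger_gap: 51.6
clock: 17.05
eef_pos: [458.7, -129.6, 37.6]
eef_rot: [3.142, 0.002, 2.731]
wrist_force: [0.4, -0.3, 6.9]
finger_gap: 51.8
clock: 17.65
eef_pos: [458.5, -129.5, 128.0]
eef_rot: [3.141, 0.002, 2.731]
wrist_force: [-0.3, -0.3, -1.0]
finger_gap: 51.5
shift cm [-15.95  19.11  -0.17] yaw 2.731 pos [ 458.5 -129.5  128. ] gap 51.5 t 17.65
```

View pics/e2.png

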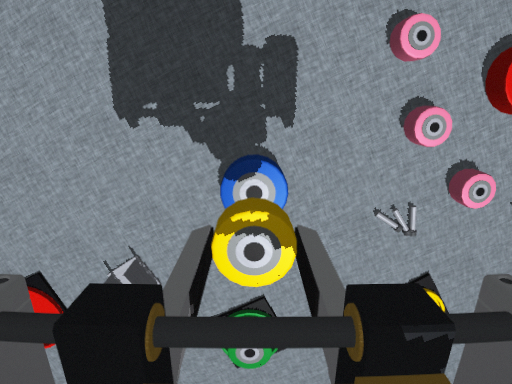

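```bash
python3 -m jog '[[-1.2,1.4,0,0,0,0,40],[-2.2,2.6,0,0,0,0,40],[-2.6,3.1,0,0,0,0,40],[-2.6,3.1,0,0,0,0,40],[-2.6,3.1,0,0,0,0,40],[-2.4,2.9,0,0,0,0,40],[-1.6,1.9,0,0,0,0,40],[-0.75,1.0,0,0,0,0,40]]'
python3 -m jog '[[0,0,0,0,0,0,40],[0,0,0,0,0,0,40],[0,0,0,0,0,0,40]]'
python3 - <<'E'
from h import *
st=monitor.read_state(); c=vision.camera('wrist'); cv2.imwrite('pics/e3.png',c['color'])
go([681,-18,15.6],st)
print(proj(c,st,[681,-18,7]))
E
```

```text
clock: 18.5
eef_pos: [681.3, -16.8, 124.2]
eef_rot: [-3.141, -0.003, 2.732]
wrist_force: [0.2, 0.1, 0.5]
finger_gap: 51.3
clock: 18.8
eef_pos: [679.9, -18.5, 126.4]
eef_rot: [-3.141, -0.001, 2.73]
wrist_force: [-0.5, -0.4, -0.4]
finger_gap: 51.3
shift cm [-0.09  0.09 11.08] yaw 2.73 pos [679.9 -18.5 126.4] gap 51.3 t 18.8
[254.3714099  189.58865131]
```

View pics/e3.png

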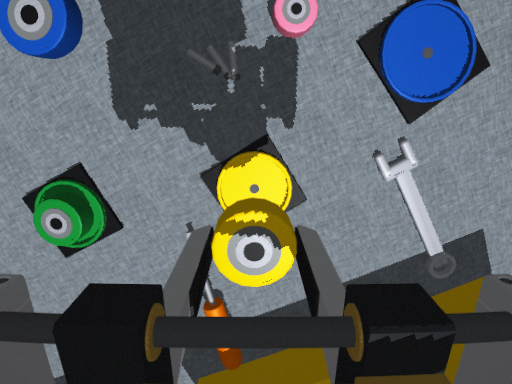

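The nest dot at (254,188.5) matches the prediction of (254,189.6). Lowering.

```bash
python3 -m jog '[[-0.1,0.05,1.5,0,0,0,40],[0,0,3,0,0,0,40],[0,0,3,0,0,0,40],[0,0,1.5,0,0,0,40],[0,0,0.6,0,0,0,40],[0,0,0.3,0,0,0,40],[0,0,0,0,0,0,40],[0,0,0,0,0,0,40]]'
python3 - <<'E'
from h import *
go([681,-18,15.6])
E
```

```text
clock: 19.65
eef_pos: [682.3, -18.0, 29.1]
eef_rot: [3.141, 0.002, 2.731]
wrist_force: [0.8, 0.2, -0.2]
finger_gap: 51.6
shift cm [ 0.13 -0.05  1.35] yaw 2.731 pos [682.3 -18.   29.1] gap 51.6 t 19.65
```

```bash
python3 -m jog '[[0.1,0,0.4,0,0,0,40],[0,0,0.4,0,0,0,40],[0,0,0.3,0,0,0,40],[0,0,0.1,0,0,0,40],[0,0,0,0,0,0,40],[0,0,0,0,0,0,40]]'; python3 -m jog '[[0,0,0.08,0,0,0,40],[0,0,0,0,0,0,40]]';  python3 -m jog '[[0,0,0.06,0,0,0,40],[0,0,0,0,0,0,40]]'
```

```text
clock: 20.25
eef_pos: [680.9, -17.6, 15.8]
eef_rot: [3.142, 0.0, 2.731]
wrist_force: [-0.4, -0.3, -0.7]
finger_gap: 51.8
clock: 20.45
eef_pos: [681.0, -17.6, 15.7]
eef_rot: [3.141, 0.0, 2.731]
wrist_force: [-3.3, -0.6, 4.9]
finger_gap: 51.5
clock: 20.65
eef_pos: [681.0, -17.6, 15.6]
eef_rot: [3.141, 0.0, 2.731]
wrist_force: [-5.7, 0.8, 10.4]
finger_gap: 51.3
```

```bash
python3 -m jog '[[0,0,-0.1,0,0,0,40],[0,0,0,0,0,0,60],[0,0,0,0,0,0,75],[0,0,0,0,0,0,80],[0,0,0,0,0,0,80],[0,0,-1,0,0,0,80]]'; python3 -m jog '[[0,0,-2.5,0,0,0,80],[0,0,-4,0,0,0,80],[0,0,-3.5,0,0,0,100],[0,0,0,0,0,0,100],[0,0,0,0,0,0,100]]'
python3 - <<'E'
from h import *
st=monitor.read_state(); c=vision.camera('wrist'); cv2.imwrite('pics/e4.png',c['color'])
t=vision.camera('top')
for b in blobs(t['color'],'blue',30):
  if b[2]<900: print('b',np.round(b,1),onz(t,st,b[:2],28).round(1),onz(t,st,b[:2],7).round(1))
go([455,-128,130])
E
```

```text
clock: 21.25
eef_pos: [680.1, -17.5, 24.4]
eef_rot: [-3.141, -0.002, 2.731]
wrist_force: [0.7, -0.2, 0.0]
finger_gap: 75.1
clock: 21.75
eef_pos: [681.0, -17.5, 126.5]
eef_rot: [3.141, 0.002, 2.731]
wrist_force: [0.7, -0.2, -0.7]
finger_gap: 93.3
b [295.6 211.6 255.5  17.   20. ] [ 456.7 -131.6   28. ] [ 458.3 -133.8    7. ]
b [199.8 163.6 527.5  27.   26. ] [619.8 177.9  28. ] [624.2 181.1   7. ]
shift cm [ 16.24 -19.12  -0.53] yaw 2.731 pos [680.3 -17.5 124.3] gap 93.7 t 21.85
```

View pics/e4.png

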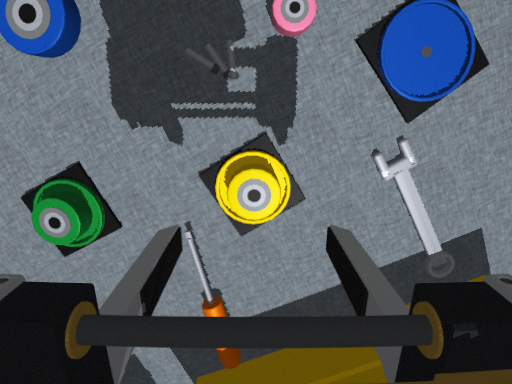

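Yellow is seated at (254,195). Next is blue, at about (457,-131).

```bash
python3 -m jog '[[1.2,-1.4,0,0,0,0,100],[2.4,-2.9,0,0,0,0,100],[2.9,-3.5,0,0,0,0,100],[2.9,-3.5,0,0,0,0,100],[2.9,-3.5,0,0,0,0,100],[2.3,-2.9,0,0,0,0,100],[1.3,-1.6,0,0,0,0,100],[0,0,0,0,0,0,100]]'
python3 -m jog '[[0,0,0,0,0,0,100],[0,0,0,0,0,0,100]]'
python3 - <<'E'
from h import *
st=monitor.read_state(); c=vision.camera('wrist'); cv2.imwrite('pics/f1.png',c['color'])
go([457.5,-131,11],st); print(proj(c,st,[457.5,-131,28]))
E
```

```text
clock: 22.65
eef_pos: [456.0, -131.7, 124.8]
eef_rot: [-3.141, -0.002, 2.729]
wrist_force: [1.2, 0.1, 0.9]
finger_gap: 94.4
clock: 22.85
eef_pos: [458.5, -130.6, 125.0]
eef_rot: [3.142, -0.001, 2.731]
wrist_force: [-0.4, 0.7, -0.2]
finger_gap: 94.0
shift cm [ 0.07 -0.08 11.4 ] yaw 2.731 pos [ 458.5 -130.6  125. ] gap 94.0 t 22.85
[252.58281433 194.45602151]
```

View pics/f1.png

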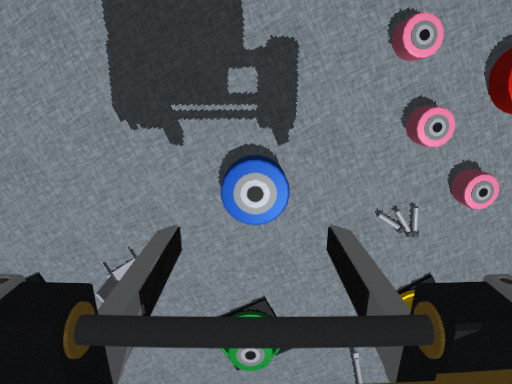

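```bash
python3 -m jog '[[0,0.05,2.5,0,0,0,100],[0,0,4,0,0,0,100],[0,0,3,0,0,0,100],[0,0,1.2,0,0,0,90],[0,0,0.6,0,0,0,80],[0,0,0,0,0,0,70],[0,0,0,0,0,0,60],[0,0,0,0,0,0,60]]' 25
python3 -m jog '[[0,0,0,0,0,0,55],[0,0,0,0,0,0,55],[0,0,0,0,0,0,55],[0,0,0,0,0,0,55]]'
python3 -m jog '[[0,0,-1,0,0,0,55],[0,0,-2.5,0,0,0,55],[0,0,-3.5,0,0,0,55],[0,0,-3,0,0,0,55],[0,0,-1,0,0,0,55],[0,0,0,0,0,0,55]]'
python3 - <<'E'
from h import *
go([624.5,181,125])
st=monitor.read_state(); c=vision.camera('wrist'); cv2.imwrite('pics/f2.png',c['color'])
E
```

```text
clock: 23.7
eef_pos: [458.9, -130.7, 13.5]
eef_rot: [3.141, 0.002, 2.731]
wrist_force: [0.4, 0.6, 1.7]
finger_gap: 65.5
clock: 24.1
eef_pos: [458.9, -130.7, 13.5]
eef_rot: [3.141, 0.002, 2.731]
wrist_force: [-0.8, 1.4, 7.9]
finger_gap: 65.6
clock: 24.7
eef_pos: [458.6, -130.7, 123.6]
eef_rot: [3.141, 0.003, 2.731]
wrist_force: [0.0, -0.2, -1.3]
finger_gap: 65.5
shift cm [-2.76 35.2  -0.12] yaw 2.731 pos [ 458.6 -130.7  123.6] gap 65.5 t 24.7
```

View pics/f2.png

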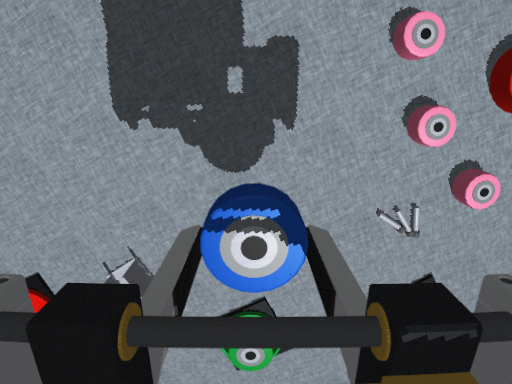

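Blue is held level at (254,247). The grip is 13.5 mm above its underside, so the TCP should be at z≈19.5 in the nest. Carrying it over.

```bash
python3 -m jog '[[-0.1,1.5,0,0,0,0,55],[-0.2,3,0,0,0,0,55],[-0.3,3.8,0,0,0,0,55],[-0.3,3.8,0,0,0,0,55],[-0.3,3.8,0,0,0,0,55],[-0.3,3.8,0,0,0,0,55],[-0.3,3.8,0,0,0,0,55],[-0.3,3.8,0,0,0,0,55]]'
python3 -m jog '[[-0.3,3.6,0,0,0,0,55],[-0.2,2.6,0,0,0,0,55],[-0.16,1.7,0,0,0,0,55],[0,0,0,0,0,0,55],[0,0,0,0,0,0,55],[0,0,0,0,0,0,55]]'
python3 - <<'E'
from h import *
st=monitor.read_state(); c=vision.camera('wrist'); cv2.imwrite('pics/f3.png',c['color'])
go([624.5,181,19.5],st)
print(proj(c,st,[624.5,181,7]))
E
```

```text
clock: 25.55
eef_pos: [586.2, 112.8, 120.2]
eef_rot: [-3.14, -0.003, 2.731]
wrist_force: [-0.1, -0.9, -0.1]
finger_gap: 65.6
clock: 26.15
eef_pos: [623.6, 180.2, 121.5]
eef_rot: [-3.141, -0.001, 2.73]
wrist_force: [-0.1, -0.3, -0.7]
finger_gap: 65.6
shift cm [-0.07  0.12 10.2 ] yaw 2.73 pos [623.6 180.2 121.5] gap 65.6 t 26.15
[254.6137036  190.70239435]
```

View pics/f3.png

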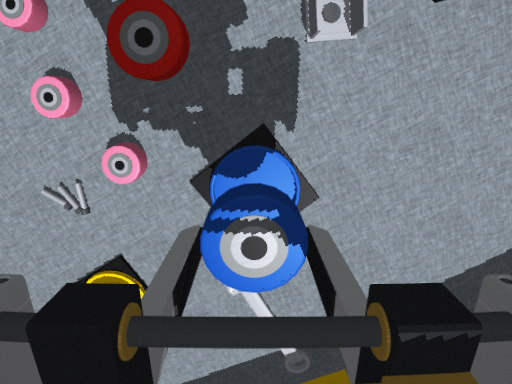

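The nest rim spans 211–298, so its centre is column 254.5, as predicted. Lowering.

```bash
python3 -m jog '[[0,0.1,1.5,0,0,0,55],[0,0,3,0,0,0,55],[0,0,2.5,0,0,0,55],[0,0,1.2,0,0,0,55],[0,0,0.6,0,0,0,55],[0,0,0.2,0,0,0,55],[0,0,0,0,0,0,55],[0,0,0,0,0,0,55]]'
python3 - <<'E'
from h import *
go([624.5,181,19.5])
E
```

```text
clock: 27.0
eef_pos: [625.0, 182.2, 33.5]
eef_rot: [3.141, 0.001, 2.731]
wrist_force: [-0.1, -0.0, -0.5]
finger_gap: 65.2
shift cm [-0.   -0.13  1.4 ] yaw 2.731 pos [625.  182.2  33.5] gap 65.2 t 27.0
```

```bash
python3 -m jog '[[0,-0.1,0.5,0,0,0,55],[0,0,0.4,0,0,0,55],[0,0,0.3,0,0,0,55],[0,0,0.1,0,0,0,55],[0,0,0,0,0,0,55],[0,0,0,0,0,0,55]]'; python3 -m jog '[[0,0,0.06,0,0,0,55],[0,0,0,0,0,0,55]]';  python3 -m jog '[[0,0,0.06,0,0,0,55],[0,0,0,0,0,0,55]]'
```

```text
clock: 27.6
eef_pos: [624.0, 181.1, 19.6]
eef_rot: [-3.141, -0.0, 2.731]
wrist_force: [-2.4, -0.8, 1.7]
finger_gap: 65.4
clock: 27.8
eef_pos: [624.0, 181.1, 19.5]
eef_rot: [-3.142, -0.0, 2.731]
wrist_force: [-6.0, -1.3, 8.5]
finger_gap: 65.3
clock: 28.0
eef_pos: [624.1, 181.1, 19.5]
eef_rot: [-3.142, 0.0, 2.731]
wrist_force: [-8.6, -2.3, 14.5]
finger_gap: 65.1
```

```bash
python3 -m jog '[[0,0,-0.1,0,0,0,55],[0,0,0,0,0,0,75],[0,0,0,0,0,0,90],[0,0,0,0,0,0,94],[0,0,0,0,0,0,94],[0,0,-1,0,0,0,94]]'; python3 -m jog '[[0,0,-2.5,0,0,0,94],[0,0,-4,0,0,0,94],[0,0,-3.5,0,0,0,100],[0,0,0,0,0,0,100],[0,0,0,0,0,0,100]]'
python3 - <<'E'
from h import *
st=monitor.read_state(); c=vision.camera('wrist'); cv2.imwrite('pics/f4.png',c['color'])
go([461,150,125])
E
```

```text
clock: 28.6
eef_pos: [623.4, 181.0, 28.3]
eef_rot: [-3.14, -0.002, 2.731]
wrist_force: [0.2, 0.1, 0.3]
finger_gap: 88.2
clock: 29.1
eef_pos: [624.3, 181.2, 130.2]
eef_rot: [3.141, 0.001, 2.731]
wrist_force: [-0.5, 0.3, -0.7]
finger_gap: 94.0
shift cm [13.68 -9.35  0.4 ] yaw 2.731 pos [623.7 181.1 128.8] gap 93.9 t 29.15
```

View pics/f4.png

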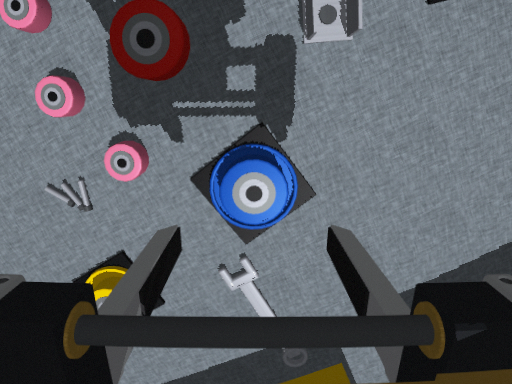

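Blue is seated, with its hub at (254,193). The last wheel is red.

```bash
python3 -m jog '[[1.5,-1,0,0,0,0,100],[2.6,-1.8,0,0,0,0,100],[3,-2.1,0,0,0,0,100],[3,-2,0,0,0,0,100],[2.2,-1.5,0,0,0,0,100],[1.4,-0.95,0,0,0,0,100],[0,0,0,0,0,0,100],[0,0,0,0,0,0,100]]'
python3 -m jog '[[0,0,0,0,0,0,100]]'
python3 - <<'E'
from h import *
st=monitor.read_state(); c=vision.camera('wrist'); cv2.imwrite('pics/g1.png',c['color'])
go([461.5,151,12],st); print(proj(c,st,[461.5,151,28]))
E
```

```text
clock: 29.95
eef_pos: [461.3, 150.2, 128.9]
eef_rot: [-3.141, -0.0, 2.731]
wrist_force: [0.5, 0.4, -0.4]
finger_gap: 94.0
clock: 30.05
eef_pos: [461.7, 150.2, 128.8]
eef_rot: [-3.141, -0.0, 2.731]
wrist_force: [-0.3, -0.2, -0.0]
finger_gap: 94.0
shift cm [ 0.05  0.07 11.68] yaw 2.731 pos [461.7 150.2 128.8] gap 94.0 t 30.05
[254.14330208 193.56350969]
```

View pics/g1.png

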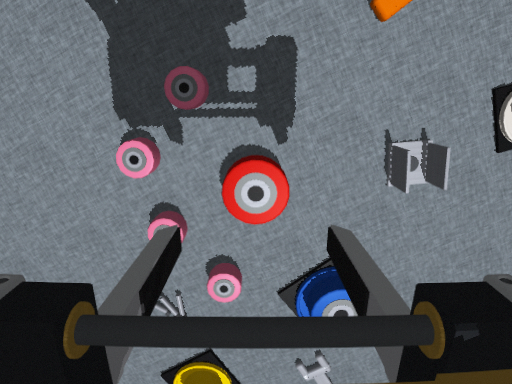

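The hub is at (255.5,193). The pink look-alike at (167,225) clears the left finger by about 15 mm. I'll close the jaws slightly before going down.

```bash
python3 -m jog '[[0.03,0.12,2.5,0,0,0,88],[0,0,4,0,0,0,88],[0,0,3,0,0,0,88],[0,0,1.3,0,0,0,88],[0,0,0.7,0,0,0,80],[0,0,0,0,0,0,70],[0,0,0,0,0,0,60],[0,0,0,0,0,0,60]]' 25
python3 -m jog '[[0,0,0,0,0,0,55],[0,0,0,0,0,0,55],[0,0,0,0,0,0,55],[0,0,0,0,0,0,55]]'
python3 -m jog '[[0,0,-1,0,0,0,55],[0,0,-2.5,0,0,0,55],[0,0,-3.5,0,0,0,55],[0,0,-3,0,0,0,55],[0,0,-1,0,0,0,55],[0,0,0,0,0,0,55]]'
python3 - <<'E'
from h import *
go([502,-449,125])
st=monitor.read_state(); c=vision.camera('wrist'); cv2.imwrite('pics/g2.png',c['color'])
E
```

```text
clock: 30.9
eef_pos: [462.0, 151.5, 15.3]
eef_rot: [3.141, 0.001, 2.731]
wrist_force: [-0.1, -0.1, -1.5]
finger_gap: 65.5
clock: 31.3
eef_pos: [461.8, 151.5, 15.0]
eef_rot: [3.141, 0.001, 2.731]
wrist_force: [-1.6, -0.5, 6.6]
finger_gap: 65.3
clock: 31.9
eef_pos: [461.8, 151.5, 125.3]
eef_rot: [3.14, 0.002, 2.731]
wrist_force: [-0.4, 0.4, -2.4]
finger_gap: 65.6
shift cm [-2.767e+01 -5.344e+01  1.000e-02] yaw 2.731 pos [461.8 151.5 125.3] gap 65.6 t 31.9
```

View pics/g2.png

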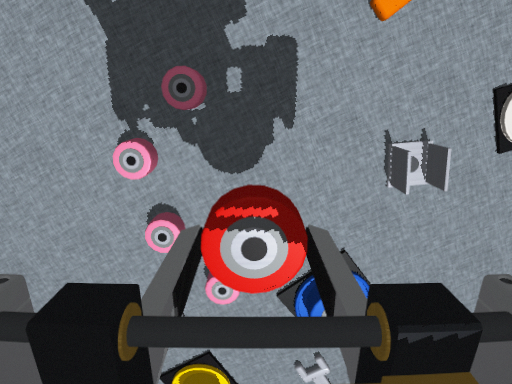

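Red is held level at (254,247). TCP height in the nest should be about 21. Carrying it over.

```bash
python3 -m jog '[[-0.7,-1.3,0,0,0,0,55],[-1.4,-2.7,0,0,0,0,55],[-1.8,-3.5,0,0,0,0,55],[-1.8,-3.5,0,0,0,0,55],[-1.8,-3.5,0,0,0,0,55],[-1.8,-3.5,0,0,0,0,55],[-1.8,-3.5,0,0,0,0,55],[-1.8,-3.5,0,0,0,0,55]]'
python3 -m jog '[[-1.8,-3.5,0,0,0,0,55],[-1.8,-3.5,0,0,0,0,55],[-1.8,-3.5,0,0,0,0,55],[-1.8,-3.5,0,0,0,0,55],[-1.8,-3.5,0,0,0,0,55],[-1.8,-3.5,0,0,0,0,55],[-1.8,-3.4,0,0,0,0,55],[-1.2,-2.3,0,0,0,0,55]]'
python3 -m jog '[[-0.6,-1.2,0,0,0,0,55],[0,0,0,0,0,0,55],[0,0,0,0,0,0,55],[0,0,0,0,0,0,55]]'
python3 - <<'E'
from h import *
st=monitor.read_state(); c=vision.camera('wrist'); cv2.imwrite('pics/g3.png',c['color'])
go([502,-449,21],st)
print(proj(c,st,[502,-449,7]))
E
```

```text
clock: 32.75
eef_pos: [478.8, -130.7, 122.4]
eef_rot: [-3.141, -0.003, 2.731]
wrist_force: [-0.3, 0.1, -1.3]
finger_gap: 65.4
clock: 33.55
eef_pos: [498.7, -431.1, 121.4]
eef_rot: [3.141, -0.003, 2.73]
wrist_force: [0.4, 0.9, -1.7]
finger_gap: 65.4
clock: 33.95
eef_pos: [500.4, -441.6, 123.5]
eef_rot: [3.141, -0.001, 2.732]
wrist_force: [0.1, -0.4, -1.9]
finger_gap: 65.2
shift cm [-0.45 -0.62 10.25] yaw 2.732 pos [ 500.4 -441.6  123.5] gap 65.2 t 33.95
[247.25999967 193.84864616]
```

View pics/g3.png

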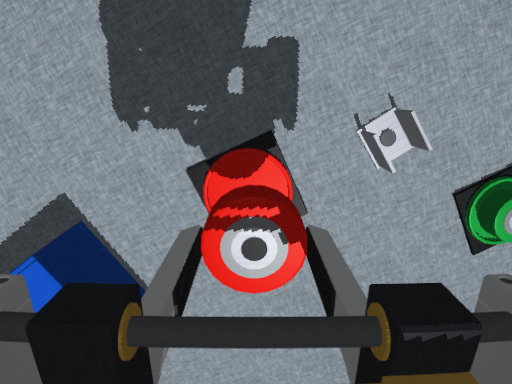

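The nest spans columns 203–292, centre 247.7, against a prediction of 247.3. I'll correct by (-0.45,-0.62) and lower.

```bash
python3 -m jog '[[-0.45,-0.62,1,0,0,0,55],[0,0,3,0,0,0,55],[0,0,2.5,0,0,0,55],[0,0,1.5,0,0,0,55],[0,0,0.7,0,0,0,55],[0,0,0.2,0,0,0,55],[0,0,0,0,0,0,55],[0,0,0,0,0,0,55]]'
python3 - <<'E'
from h import *
st=monitor.read_state(); c=vision.camera('wrist'); cv2.imwrite('pics/g4.png',c['color'])
go([502,-449,21],st)
E
```

```text
clock: 34.8
eef_pos: [502.4, -450.6, 36.5]
eef_rot: [-3.141, 0.002, 2.731]
wrist_force: [0.5, -0.2, -0.7]
finger_gap: 65.2
shift cm [0.11 0.13 1.55] yaw 2.731 pos [ 502.4 -450.6   36.5] gap 65.2 t 34.8
```

View pics/g4.png

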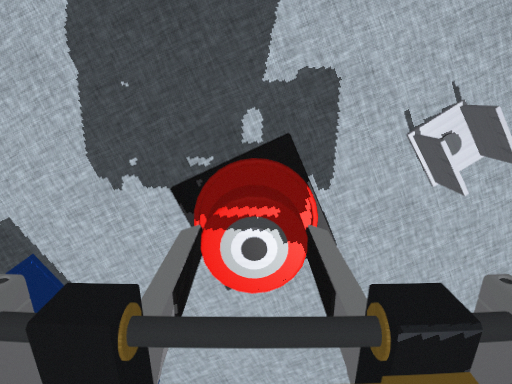

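```bash
python3 -m jog '[[0.1,0.1,0.5,0,0,0,55],[0,0,0.4,0,0,0,55],[0,0,0.4,0,0,0,55],[0,0,0.15,0,0,0,55],[0,0,0,0,0,0,55],[0,0,0,0,0,0,55]]'; python3 -m jog '[[0,0,0.06,0,0,0,55],[0,0,0,0,0,0,55]]';  python3 -m jog '[[0,0,0.06,0,0,0,55],[0,0,0,0,0,0,55]]'
```

```text
clock: 35.45
eef_pos: [501.5, -448.7, 21.0]
eef_rot: [3.141, -0.0, 2.731]
wrist_force: [-2.2, 3.2, 4.4]
finger_gap: 65.4
clock: 35.65
eef_pos: [501.5, -448.8, 21.0]
eef_rot: [3.142, 0.0, 2.731]
wrist_force: [-5.3, 3.4, 9.7]
finger_gap: 65.4
clock: 35.85
eef_pos: [501.6, -448.8, 20.9]
eef_rot: [3.142, 0.0, 2.731]
wrist_force: [-5.9, 6.4, 15.0]
finger_gap: 65.3
```

```bash
python3 -m jog '[[0,0,-0.12,0,0,0,55],[0,0,0,0,0,0,75],[0,0,0,0,0,0,90],[0,0,0,0,0,0,94],[0,0,0,0,0,0,94],[0,0,-1,0,0,0,94]]'; python3 -m jog '[[0,0,-2.5,0,0,0,94],[0,0,-4,0,0,0,94],[0,0,-3.5,0,0,0,100],[0,0,0,0,0,0,100],[0,0,0,0,0,0,100]]'
python3 - <<'E'
from h import *
st=monitor.read_state(); c=vision.camera('wrist'); cv2.imwrite('pics/h1.png',c['color'])
t=vision.camera('side'); cv2.imwrite('pics/h2.png',cv2.resize(t['color'][130:340,140:460],(800,525),interpolation=cv2.INTER_CUBIC))
t=vision.camera('top'); cv2.imwrite('pics/h3.png',cv2.resize(t['color'][130:270,100:420],(800,350),interpolation=cv2.INTER_CUBIC))
E
```

```text
clock: 36.45
eef_pos: [500.9, -448.3, 29.7]
eef_rot: [3.141, -0.002, 2.731]
wrist_force: [-0.7, -0.4, -0.2]
finger_gap: 88.2
clock: 36.95
eef_pos: [501.6, -449.0, 131.8]
eef_rot: [-3.141, 0.002, 2.731]
wrist_force: [0.4, -0.2, 0.0]
finger_gap: 93.9
```

View pics/h1.png

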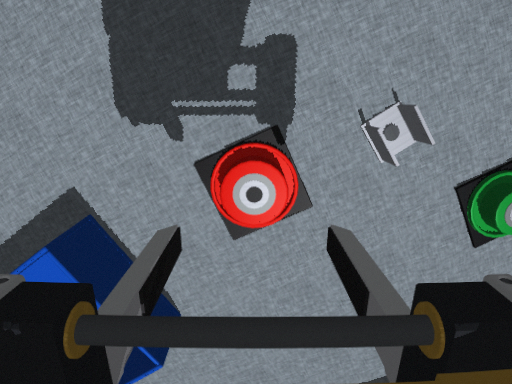

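View pics/h2.png

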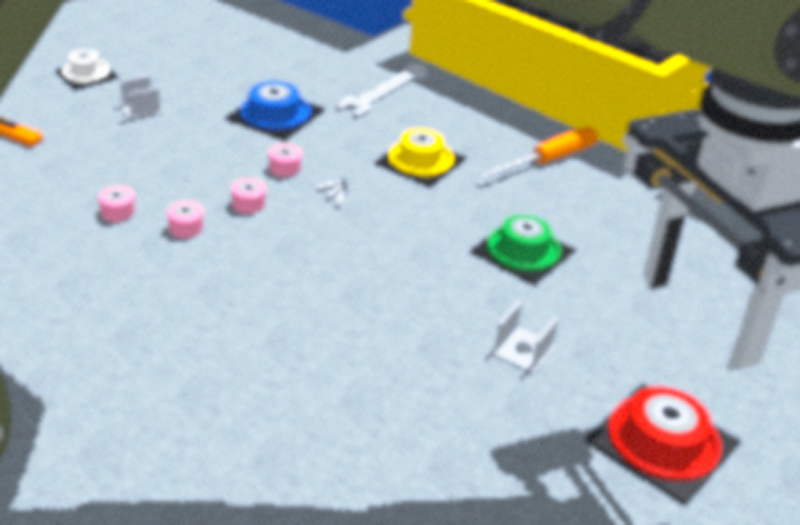

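View pics/h3.png

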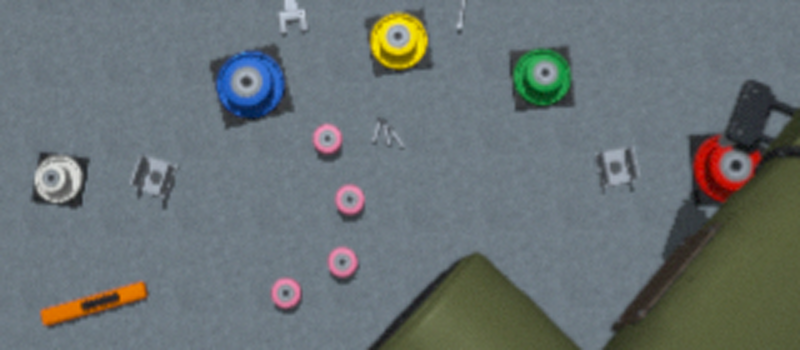

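All five wheels are seated: white (51,177), blue (247,81), yellow (398,36), green (545,72) and red (735,165) in the top crop. Each lies flat inside its lip, and the pink ones haven't moved. The arm is clear, so I'm handing in.

```bash
python3 -c "
from cell import order
print(order.sign_off())"
```

```text
the job is handed in; nothing more can be done
None
```

I took both stacks apart and set all five wheels flat, the same way up, in the nests of their own colours. I handed the job in at about 37 s of the 118 s allowed.

- **Order:** white, green, yellow, blue, then red. I gripped each by the rim from above, with the fingertips 9.6 to 15 mm above its underside. I lowered each slowly until light contact, then released it.
- **Seating:** every wheel met its nest floor within about 0.5 mm of the height expected. Contact forces on the wrist were 7 to 15 N vertically, well below the limit.
- **Last pictures:** the final wrist, side and top views show all five wheels level inside their lips. The pink look-alikes had not moved, and the gripper was clear above the red nest.
- **Checks:** none failed. Measured and predicted positions differed by about 2 mm or less, apart from two colour-blob centres (up to about 4 mm off) that took in part of a wheel's side; I used the hub centres for those. No separate tilt measurement was made beyond the pictures and the contact heights.

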